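# Find the rocking ear of the fret-slotting jig and push its shim tight

### The job

The fret-slotting jig rocks on the bench: one of its four ears has come off its wooden shim. Press down on the ears with your fingertips until you find the one that dips, then push that ear's shim further in under it, from its thick end along the bench, until it is tight and all four shims carry the jig again. Do not lift anything, leave the three tight shims and the other things on the bench where they are, and do not jack the jig out of level.

Things in the scene. Friction and masses are not known exactly. Their poses are not given: they have to be found in the camera images.
- mount: black rubber mount fixed on the bench under the middle of the fret-slotting jig, 56 mm across, 17 tall; origin on the bench; its x, y are the jig's axes (at zero yaw x away from the robot, y to its left; turned at most 10 degrees). The jig is bolted down through it and cannot shift, only rock; the mount springs it back level when let go
- plate: grey cast base plate of the jig, 3 kg, 120 (x) by 260 (y) by 12 mm, an ear at each corner; on it rails, a fretboard blank (62 by 320 mm) and saw guides, topmost 63 mm above the bench. Origin mid-underside, 17.5 mm above the bench. Three ears are tight on their shims and give under 1 mm when pressed with 10 to 20 N; the slack one, over a gap of 4 mm, dips 3 to 4 mm under 5 to 8 N
- ear_nl (a point): middle of the flat top of the near left ear as the robot sees it, about 29.5 mm above the bench; the ear is a flat tab 46 mm long (y), reaching 25 mm either way in x, 12 mm thick, at 85 mm (x) and 105 mm (y) from the jig's middle; glued under its middle is a dark 14 x 14 mm packing block, sloped to match the shim
- ear_nr (a point): middle of the flat top of the near right ear as the robot sees it, about 29.5 mm above the bench; the ear is a flat tab 46 mm long (y), reaching 25 mm either way in x, 12 mm thick, at 85 mm (x) and 105 mm (y) from the jig's middle; glued under its middle is a dark 14 x 14 mm packing block, sloped to match the shim
- ear_fl (a point): middle of the flat top of the far left ear as the robot sees it, about 29.5 mm above the bench; the ear is a flat tab 46 mm long (y), reaching 25 mm either way in x, 12 mm thick, at 85 mm (x) and 105 mm (y) from the jig's middle; glued under its middle is a dark 14 x 14 mm packing block, sloped to match the shim
- ear_fr (a point): middle of the flat top of the far right ear as the robot sees it, about 29.5 mm above the bench; the ear is a flat tab 46 mm long (y), reaching 25 mm either way in x, 12 mm thick, at 85 mm (x) and 105 mm (y) from the jig's middle; glued under its middle is a dark 14 x 14 mm packing block, sloped to match the shim
- shim_a: one of four loose hardwood wedges, 90 to 106 mm long, 28 to 32 wide, 2 to 6 high at the tip, sloping up 1 in 6 to the tail; own +y points to the tip. Origin on its underside, 36 mm from the tip, at first below an ear; which ear varies. The slack one slides easily, and goes tight about 25 mm further in (+y): the push rises to 10 to 20 N and friction then holds it; over 30 N jacks the jig up
- shim_b: one of four loose hardwood wedges, 90 to 106 mm long, 28 to 32 wide, 2 to 6 high at the tip, sloping up 1 in 6 to the tail; own +y points to the tip. Origin on its underside, 36 mm from the tip, at first below an ear; which ear varies. The slack one slides easily, and goes tight about 25 mm further in (+y): the push rises to 10 to 20 N and friction then holds it; over 30 N jacks the jig up
- shim_c: one of four loose hardwood wedges, 90 to 106 mm long, 28 to 32 wide, 2 to 6 high at the tip, sloping up 1 in 6 to the tail; own +y points to the tip. Origin on its underside, 36 mm from the tip, at first below an ear; which ear varies. The slack one slides easily, and goes tight about 25 mm further in (+y): the push rises to 10 to 20 N and friction then holds it; over 30 N jacks the jig up
- shim_d: one of four loose hardwood wedges, 90 to 106 mm long, 28 to 32 wide, 2 to 6 high at the tip, sloping up 1 in 6 to the tail; own +y points to the tip. Origin on its underside, 36 mm from the tip, at first below an ear; which ear varies. The slack one slides easily, and goes tight about 25 mm further in (+y): the push rises to 10 to 20 N and friction then holds it; over 30 N jacks the jig up
- shim_a_tail (a point): bottom edge of the flat, upright thick end (tail) of shim_a, mid-width, on the bench; it faces the jig's -y (the robot's right), is 19 to 23 mm high and is where a fingertip pushes; at the start 31 to 47 mm out from the ear's edge, the bench behind it clear for 90 mm
- shim_b_tail (a point): bottom edge of the flat, upright thick end (tail) of shim_b, mid-width, on the bench; it faces the jig's -y (the robot's right), is 19 to 23 mm high and is where a fingertip pushes; at the start 31 to 47 mm out from the ear's edge, the bench behind it clear for 90 mm
- shim_c_tail (a point): bottom edge of the flat, upright thick end (tail) of shim_c, mid-width, on the bench; it faces the jig's -y (the robot's right), is 19 to 23 mm high and is where a fingertip pushes; at the start 31 to 47 mm out from the ear's edge, the bench behind it clear for 90 mm
- shim_d_tail (a point): bottom edge of the flat, upright thick end (tail) of shim_d, mid-width, on the bench; it faces the jig's -y (the robot's right), is 19 to 23 mm high and is where a fingertip pushes; at the start 31 to 47 mm out from the ear's edge, the bench behind it clear for 90 mm
- chisel: wood-handled chisel lying flat, 260 x 28 x 28 mm, on the robot's left; origin under the ferrule; to be left alone
- glue_bottle: white glue bottle, 56 mm across, 150 mm tall, standing on the robot's left; origin at its foot; to be left alone
- block_plane: small metal block plane, 160 x 50 x 56 mm, on the robot's right; origin under its sole; to be left alone
- mallet: wooden mallet lying on the robot's right, head 65 x 120 x 55 mm, handle 150 mm long; origin on the bench under the handle, near the head; to be left alone
- guitar_bridge: dark wood guitar bridge, 190 x 29 x 10 mm, lying flat on the bench off the jig's left end; origin under its middle; to be left alone
- cork_block: cork sanding block, 42 x 75 x 24 mm, lying on the bench just beyond the jig; origin under its middle; to be left alone
- screw_jar: small glass jar with a brass lid, 42 mm across, 45 mm tall, standing off the jig's right end, midway between the two right-hand shims; origin at its foot; to be left alone

How it is judged:
By the outcome, as a careful person would: the job done as asked, in the order asked, and still so for the second after the job is handed in, with the robot touching nothing.
It also fails if it takes over 58 s, if anything falls off the work surface, if the arm or the gripper's body presses on something with over 40 N, if the wrist force passes 120 N, or if a joint passes its speed limit or range.

### The arm

A 6-joint arm with a two-finger parallel gripper is mounted at the origin on the work surface. World frame = base frame: x ahead of the robot, y to its left, z up, the work surface at z = 0. Lengths are in m, angles in rad, forces in N, time in s.
With the tool pointing down it reaches from about 0.425 to 0.95 m from the base axis. Payload 3.5 kg.
Tool frame: the origin (TCP) lies at the very end of the fingers, on their centre line; the grasp point (between the pads) lies 19 mm behind it; z points along the fingers, y is the line along which they close (so a half turn about z gives the same grasp; the last joint's range is limited). The gripper opens to 85 mm and grips with 20 to 120 N. Pads are 22 mm wide; open, the fingers measure 114 mm over their backs; the gripper's body (76 mm by 85 mm) begins 54 mm behind the grasp point. The pads swing forward as they close: fully open they stand 13 mm farther back than shut.
Start: joints at [-1.485, 0.286, 1.577, -0, 1.279, -0.15], TCP at [0.158, -0.656, 0.231] pointing down, gripper open.
Joint ranges: [-2.77, 2.77], [-0.9, 2.22], [0.21, 2.48], [-1.53, 4.67], [0.24, 2.81], [-2.84, 2.84]. Speed limits (rad/s): [2.79, 2.79, 3.14, 3.14, 3.14, 3.14].

### API

Orientations are given as a unit quaternion [x, y, z, w].
In Python, from plant import ctrl, optics, job, monitor gives the robot as it stands (ctrl), with the cameras (optics), the job (job) and the readings (monitor).
- The arm moves only by the shell command python3 inch.py FILE [FORCE], which reads ROWS from the file FILE. ROWS is a JSON list of rows, 1 to 10 of them, each an object with the fields dx, dy, dz (the shift in parts of the range, where 1.0 means 1 m), wx, wy, wz (a rotation vector in normalised numbers (1 is pi rad)), aperture (the opening from 0.0 (shut) to 1.0 (fully open)); a field left out counts as zero (the opening has to be given); each row is the pose to reach, as a shift and turn from the pose commanded when the command began, along the tool's axes at that moment; what a row does not reach only later rows make up. A row lasts 1/8 s, in which the tool goes at most 0.0625 m and 0.188 rad, less where a joint would pass 70% of its speed; a pose out of reach is approached as far as the arm can. The fingers move at their own pace and stop on an object; FORCE is the grip in N (left out, the last holds). Time passes only in rows, so rows that do not move let the fingers close. It prints the time, the measured TCP pose, the force, the opening and the grip force at its end. Input that does not fit is refused with a message, and nothing moves.
- monitor.get_state(): the state, without advancing time (a new reading comes with each control period).
- optics.read_camera(name): name is "scene" or "top" or "wrist"; returns a dict with "pixels" (400x640x3 uint8, red, green, blue), "camera_matrix" (3x3 intrinsics, pixels), "dist_coeffs" ([k1, k2, p1, p2, k3] as OpenCV has them; the pictures are not rectified), "xyz" and "orientation" of the camera in the world. Camera axes: x right, y down, z forward; pixel columns grow to the right and rows downward; lengths in m; the calibration is good to about 2 mm. A picture is of the moment at which its call begins. There is no depth.
- job.sign_off(): hands the job in; it is judged then, once.
The state is a dict: "time": time; "qpos": joint angles; "dq": joint speeds; "joint_efforts": joint torques, N m; "eef_pos": TCP position; "tcp_rot": TCP orientation; "contact_force": force on the tool from outside, world axes, zero at the start; "wrist_torque": the same for the moment, N m; "opening": opening from 0.0 (shut) to 1.0 (fully open); "finger_force": force on a finger pad.
Only numpy, scipy, OpenCV 4.12 (cv2) and the standard library are available. Lean on these libraries where they do the work, as an engineer would, in place of code of your own. Each camera call takes 0.05 s, during which the arm holds its last target. There are 200 camera calls.

## Working session

There is one attempt and no reset: what is moved stays moved. The work goes in short steps, Python scripts to look and compute and a shell command to move; the robot and the scene stay as the last step left them, time stands still between calls to the robot, and variables do not carry over. Pictures are saved under pics/ and viewed, at most 10 in all, crops included, and the job is handed in when it is done.

```bash
ls; mkdir -p pics; python3 - <<'E'
from plant import ctrl, optics, job, monitor
import cv2
for n in("top","scene"):
    c=optics.read_camera(n);cv2.imwrite(f"pics/{n}0.png",c["pixels"][:,:,::-1])
    print(n,c["camera_matrix"],c["dist_coeffs"],c["xyz"],c["orientation"])
print(monitor.get_state())
E
```

```text
inch.py
pics
plant.py
top [[493.43374784   0.         319.00145415]
 [  0.         493.43374784 196.3692901 ]
 [  0.           0.           1.        ]] [-0.05865805  0.          0.          0.          0.        ] [ 0.33469932 -0.0402972   1.4708593 ] [ 0.71180157 -0.69895603  0.05065728 -0.04725281]
scene [[377.03534876   0.         315.40104737]
 [  0.         377.03534876 198.06083851]
 [  0.           0.           1.        ]] [-0.00331542  0.          0.          0.          0.        ] [ 1.10020627 -0.15231078  0.86493333] [ 0.73598742  0.60042429 -0.1921963  -0.24672611]
{'time': 0.1, 'qpos': array([-1.48503056e+00,  2.87117638e-01,  1.57802771e+00,  2.40183289e-05,
        1.27857753e+00, -1.49996772e-01]), 'dq': array([ 5.96930295e-04, -2.59951480e-03, -3.54773229e-03, -8.15062953e-04,
        2.72387438e-04,  5.67606246e-05]), 'joint_efforts': array([ 7.01319950e-04, -4.07297409e+01, -2.93699169e+01, -1.42300719e-04,
        3.42664775e-03,  6.11761564e-06]), 'eef_pos': array([ 0.15765532, -0.65572809,  0.23006   ]), 'tcp_rot': array([ 9.93059890e-01,  1.17604933e-01,  4.56912051e-05, -1.06419479e-03]), 'contact_force': array([ 0.03845808,  0.713542  , -0.52159498]), 'wrist_torque': array([-0.02923488,  0.00813716,  0.00024504]), 'finger_force': 0.0, 'opening': 0.9988489741967926}
```

View pics/top0.png

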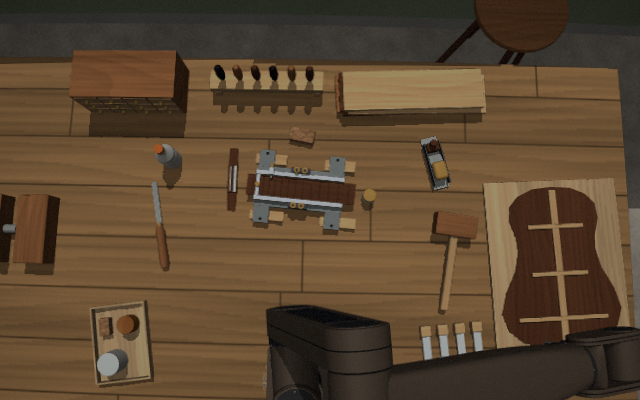

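View pics/scene0.png

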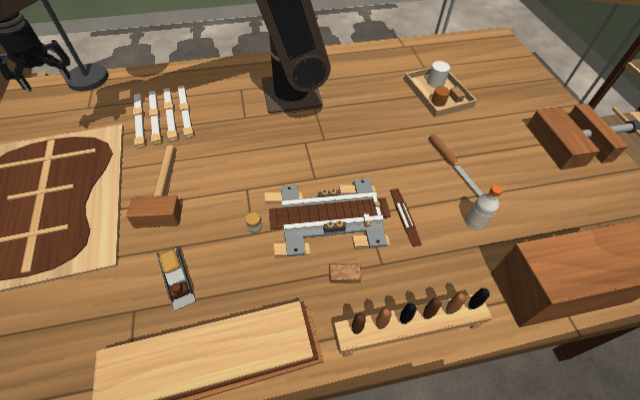

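The top view shows the jig near (302,190) with ears near (267,159), (340,165), (261,213), (332,220). The mallet is at (455,225) and the jar at (369,195). I'll enlarge it to get the corner pixels.

```bash
python3 - <<'E'
import cv2
i=cv2.imread("pics/top0.png")[140:240,235:385]
cv2.imwrite("pics/crop.png",cv2.resize(i,None,fx=5.3,fy=5.3,interpolation=cv2.INTER_CUBIC))
E
```

```text
(no output)
```

View pics/crop.png

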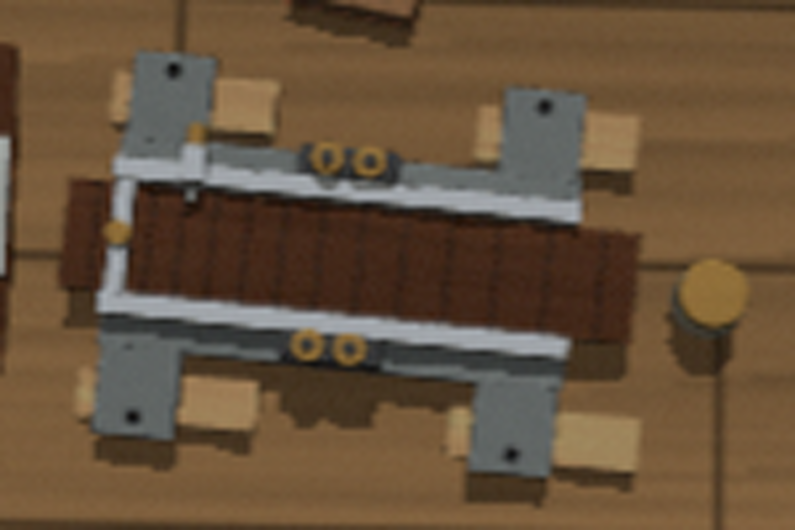

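```bash
cat >h.py <<'E'
import numpy as np,cv2
from scipy.spatial.transform import Rotation as R
from plant import ctrl, optics, job, monitor
def ray(c,uv,z):
    n=cv2.undistortPoints(np.array(uv,float).reshape(-1,1,2),c["camera_matrix"],c["dist_coeffs"]).reshape(-1,2)
    d=R.from_quat(c["orientation"]).apply(np.c_[n,np.ones(len(n))]);o=np.array(c["xyz"])
    return o+d*((z-o[2])/d[:,2])[:,None]
def tool(p):  # world target -> shift along tool axes
    s=monitor.get_state();return R.from_quat(s["tcp_rot"]).inv().apply(np.array(p)-s["eef_pos"])
E
python3 - <<'E'
from h import *
c=optics.read_camera("top")
def px(l): return np.array(l)/5.3+[235,140]-0.4
E=ray(c,px([(137,52),(216,58),(505,88),(586,95),(93,432),(173,440),(467,470),(549,478)]),.0295)[:,:2]
L=np.array([(110,128),(110,82),(110,-82),(110,-128),(-110,128),(-110,82),(-110,-82),(-110,-128)])/1e3
m,l=E.mean(0),L.mean(0);U,_,V=np.linalg.svd((L-l).T@(E-m));Rm=(U@V).T
yaw=np.arctan2(Rm[1,0],Rm[0,0]);print("centre",m,"yaw",yaw,"res mm",((L@Rm.T+m-E)*1e3).round(1).tolist())
T=ray(c,px([(280,82),(275,135),(640,118),(637,172),(260,380),(257,430),(641,418),(637,473)]),.021)[:,:2]
for n,i in zip(("fl","fr","nl","nr"),range(4)):
    t=T[2*i:2*i+2];s=np.array([1 if n[0]=='f' else -1,1 if n[1]=='l' else -1])
    d=t[1]-t[0]
    print(n,"ear",Rm@(s*[.085,.105])+m,"press",Rm@(s*[.092,.105])+m,"tail",t.mean(0),"in jig",Rm.T@(t.mean(0)-m))
E
```

```text
centre [0.55649571 0.01436548] yaw -0.08141388444416946 res mm [[2.2, 0.8], [1.2, -0.3], [2.0, -0.5], [1.4, -0.7], [-1.7, 1.8], [-1.8, 0.3], [-1.6, -0.4], [-1.7, -1.0]]
fl ear [0.64975318 0.11210515] press [0.65672999 0.11153588] tail [0.64505974 0.05251758] in jig [0.085168   0.04522811]
fr ear [ 0.63267514 -0.09719927] press [ 0.63965196 -0.09776854] tail [ 0.62791713 -0.15190511] in jig [ 0.08470665 -0.15991158]
nl ear [0.48031627 0.12593023] press [0.47333945 0.1264995 ] tail [0.47651637 0.05856776] in jig [-0.08330913  0.03755163]
nr ear [ 0.46323823 -0.08337419] press [ 0.45626142 -0.08280493] tail [ 0.45779994 -0.15348814] in jig [-0.08471833 -0.17532397]
```

```bash
python3 - <<'E'
from h import *
print(tool([.6397,-.0978,.10]).round(4))
E
```

```text
[ 0.599  -0.4297  0.1312]
```

Units first: turns go in shares of pi rad. So 0.317 rad / 3.1416 = 0.1009.

```bash
echo '[{"dx":0.05,"dy":-0.036,"wz":0.0318,"aperture":0},{"dx":0.1,"dy":-0.072,"wz":0.0637,"aperture":0},{"dx":0.15,"dy":-0.108,"wz":0.1009,"aperture":0},{"dx":0.2,"dy":-0.144,"wz":0.1009,"aperture":0},{"dx":0.25,"dy":-0.18,"wz":0.1009,"aperture":0},{"dx":0.3,"dy":-0.215,"dz":0.02,"wz":0.1009,"aperture":0},{"dx":0.35,"dy":-0.251,"dz":0.04,"wz":0.1009,"aperture":0},{"dx":0.4,"dy":-0.287,"dz":0.06,"wz":0.1009,"aperture":0},{"dx":0.45,"dy":-0.323,"dz":0.08,"wz":0.1009,"aperture":0},{"dx":0.5,"dy":-0.359,"dz":0.1,"wz":0.1009,"aperture":0}]' > rows.txt && python3 inch.py rows.txt 40; python3 - <<'E'
from h import *
print(tool([.6397,-.0978,.05]).round(4),R.from_quat(monitor.get_state()["tcp_rot"]).as_matrix().round(3))
E
```

```text
time: 1.4
eef_pos: [0.5543, -0.1966, 0.134]
tcp_rot: [0.999, -0.041, 0.0, 0.0]
contact_force: [0.3, -0.1, 0.0]
opening: -0.0
finger_force: 0.0
[ 0.0771 -0.1054  0.084 ] [[ 0.997 -0.081  0.   ]
 [-0.081 -0.997 -0.   ]
 [ 0.     0.    -1.   ]]
```

```bash
echo '[{"dx":0.026,"dy":-0.035,"dz":0.02,"aperture":0},{"dx":0.052,"dy":-0.07,"dz":0.04,"aperture":0},{"dx":0.077,"dy":-0.105,"dz":0.06,"aperture":0},{"dx":0.077,"dy":-0.105,"dz":0.092,"aperture":0},{"dx":0.077,"dy":-0.105,"dz":0.098,"aperture":0},{"dx":0.077,"dy":-0.105,"dz":0.098,"aperture":0}]' > rows.txt && python3 inch.py rows.txt
```

```text
time: 2.15
eef_pos: [0.6381, -0.1001, 0.0364]
tcp_rot: [0.999, -0.041, -0.001, -0.0]
contact_force: [-0.2, 0.1, -0.3]
opening: -0.002
finger_force: 0.0
```

```bash
echo '[{"dz":0.006,"aperture":0},{"dz":0.007,"aperture":0}]' > rows.txt && python3 inch.py rows.txt; echo '[{"dz":0.001,"aperture":0},{"dz":0.001,"aperture":0}]' > rows.txt && python3 inch.py rows.txt;echo '[{"dz":0.001,"aperture":0},{"dz":0.001,"aperture":0}]' > rows.txt && python3 inch.py rows.txt
```

```text
time: 2.4
eef_pos: [0.6388, -0.1004, 0.0304]
tcp_rot: [0.999, -0.041, 0.001, 0.0]
contact_force: [-0.6, -0.1, -0.4]
opening: 0.001
finger_force: 0.0
time: 2.65
eef_pos: [0.6389, -0.1002, 0.0295]
tcp_rot: [0.999, -0.041, 0.0, 0.0]
contact_force: [-0.8, -0.1, 3.5]
opening: 0.0
finger_force: 1.4
time: 2.9
eef_pos: [0.6389, -0.1002, 0.0295]
tcp_rot: [0.999, -0.04, -0.0, 0.0]
contact_force: [-3.8, -0.3, 7.3]
opening: 0.004
finger_force: 3.9
```

```bash
echo '[{"dz":0.001,"aperture":0},{"dz":0.002,"aperture":0}]' > rows.txt && python3 inch.py rows.txt; echo '[{"dz":-0.012,"aperture":0},{"dz":-0.035,"aperture":0},{"dz":-0.075,"aperture":0}]' > rows.txt && python3 inch.py rows.txt; python3 - <<'E'
from h import *
print(tool([.6567,.1115,.105]).round(4))
E
```

```text
time: 3.15
eef_pos: [0.6389, -0.1003, 0.0294]
tcp_rot: [0.999, -0.04, -0.001, 0.0]
contact_force: [-8.8, 1.5, 19.5]
opening: 0.002
finger_force: 9.5
time: 3.52
eef_pos: [0.6371, -0.0992, 0.0993]
tcp_rot: [0.999, -0.041, -0.002, -0.001]
contact_force: [0.5, 0.0, 0.4]
opening: -0.0
finger_force: 0.0
[ 0.0024 -0.2116 -0.0055]
```

FR is tight: it took 19.5 N without dipping. Next is FL.

```bash
echo '[{"dy":-0.055,"aperture":0},{"dx":0.001,"dy":-0.11,"aperture":0},{"dx":0.002,"dy":-0.165,"aperture":0},{"dx":0.002,"dy":-0.212,"aperture":0},{"dx":0.002,"dy":-0.212,"dz":0.05,"aperture":0},{"dx":0.002,"dy":-0.212,"dz":0.067,"aperture":0},{"dx":0.002,"dy":-0.212,"dz":0.07,"aperture":0}]' > rows.txt && python3 inch.py rows.txt; echo '[{"dz":0.001,"aperture":0},{"dz":0.001,"aperture":0}]' > rows.txt && python3 inch.py rows.txt;echo '[{"dz":0.001,"aperture":0},{"dz":0.002,"aperture":0}]' > rows.txt && python3 inch.py rows.txt
```

```text
time: 4.4
eef_pos: [0.6575, 0.111, 0.03]
tcp_rot: [0.999, -0.041, -0.001, -0.0]
contact_force: [0.3, 0.9, 1.0]
opening: 0.002
finger_force: 0.0
time: 4.65
eef_pos: [0.6581, 0.1107, 0.0302]
tcp_rot: [0.999, -0.041, 0.0, -0.0]
contact_force: [-1.2, -0.7, 0.8]
opening: -0.0
finger_force: 0.0
time: 4.9
eef_pos: [0.6583, 0.1109, 0.0296]
tcp_rot: [0.999, -0.041, 0.0, 0.0]
contact_force: [-4.0, -0.5, 9.9]
opening: -0.004
finger_force: 4.7
```

```bash
echo '[{"dz":0.001,"aperture":0},{"dz":0.001,"aperture":0}]' > rows.txt && python3 inch.py rows.txt; echo '[{"dz":-0.012,"aperture":0},{"dz":-0.035,"aperture":0},{"dz":-0.075,"aperture":0}]' > rows.txt && python3 inch.py rows.txt; python3 - <<'E'
from h import *
print(tool([.4733,.1265,.105]).round(4))
E
```

```text
time: 5.15
eef_pos: [0.6583, 0.1109, 0.0295]
tcp_rot: [0.999, -0.04, 0.0, 0.0]
contact_force: [-5.0, -0.8, 10.1]
opening: 0.001
finger_force: 5.2
time: 5.52
eef_pos: [0.6567, 0.1113, 0.1017]
tcp_rot: [0.999, -0.041, -0.001, 0.0]
contact_force: [0.5, 0.4, 0.8]
opening: -0.001
finger_force: 0.0
[-0.184  -0.0002 -0.0028]
```

```bash
echo '[{"dx":-0.055,"aperture":0},{"dx":-0.11,"aperture":0},{"dx":-0.16,"aperture":0},{"dx":-0.184,"aperture":0},{"dx":-0.184,"dz":0.05,"aperture":0},{"dx":-0.184,"dz":0.068,"aperture":0},{"dx":-0.184,"dz":0.071,"aperture":0}]' > rows.txt && python3 inch.py rows.txt; echo '[{"dz":0.001,"aperture":0},{"dz":0.001,"aperture":0}]' > rows.txt && python3 inch.py rows.txt;echo '[{"dz":0.001,"aperture":0},{"dz":0.002,"aperture":0}]' > rows.txt && python3 inch.py rows.txt
```

```text
time: 6.4
eef_pos: [0.4738, 0.1263, 0.0305]
tcp_rot: [0.999, -0.041, -0.001, 0.0]
contact_force: [0.7, 0.5, 0.6]
opening: -0.003
finger_force: 0.0
time: 6.65
eef_pos: [0.4755, 0.1263, 0.031]
tcp_rot: [0.999, -0.041, 0.001, -0.0]
contact_force: [-0.6, 0.0, -1.2]
opening: -0.003
finger_force: 0.0
time: 6.9
eef_pos: [0.4752, 0.1263, 0.0294]
tcp_rot: [0.999, -0.041, 0.0, -0.0]
contact_force: [-3.6, -0.2, 12.6]
opening: -0.001
finger_force: 6.4
```

```bash
echo '[{"dz":-0.012,"aperture":0},{"dz":-0.035,"aperture":0},{"dz":-0.075,"aperture":0}]' > rows.txt && python3 inch.py rows.txt; python3 - <<'E'
from h import *
print(tool([.4573,-.0828,.105]).round(4))
E
```

```text
time: 7.28
eef_pos: [0.4731, 0.1261, 0.1025]
tcp_rot: [0.999, -0.041, -0.002, 0.0]
contact_force: [0.9, 0.1, 0.1]
opening: -0.004
finger_force: 0.0
[ 0.0012  0.2095 -0.0024]
```

```bash
echo '[{"dy":0.055,"aperture":0},{"dy":0.11,"aperture":0},{"dy":0.165,"aperture":0},{"dx":0.001,"dy":0.21,"aperture":0},{"dx":0.001,"dy":0.21,"dz":0.05,"aperture":0},{"dx":0.001,"dy":0.21,"dz":0.069,"aperture":0},{"dx":0.001,"dy":0.21,"dz":0.072,"aperture":0}]' > rows.txt && python3 inch.py rows.txt; echo '[{"dz":0.001,"aperture":0},{"dz":0.002,"aperture":0}]' > rows.txt && python3 inch.py rows.txt;echo '[{"dz":0.001,"aperture":0},{"dz":0.002,"aperture":0}]' > rows.txt && python3 inch.py rows.txt;echo '[{"dz":0.001,"aperture":0},{"dz":0.001,"aperture":0}]' > rows.txt && python3 inch.py rows.txt
```

```text
time: 8.15
eef_pos: [0.4572, -0.0829, 0.0296]
tcp_rot: [0.999, -0.041, -0.001, -0.001]
contact_force: [-1.1, 1.0, 0.3]
opening: -0.002
finger_force: 0.0
time: 8.4
eef_pos: [0.4594, -0.0834, 0.03]
tcp_rot: [0.999, -0.04, 0.001, 0.0]
contact_force: [0.8, 0.7, -0.3]
opening: -0.0
finger_force: 0.0
time: 8.65
eef_pos: [0.4592, -0.0834, 0.0277]
tcp_rot: [0.999, -0.04, 0.001, 0.0]
contact_force: [-0.1, -0.0, 3.7]
opening: -0.003
finger_force: 1.9
time: 8.9
eef_pos: [0.459, -0.0834, 0.0263]
tcp_rot: [0.999, -0.041, 0.001, 0.0]
contact_force: [0.7, 0.5, 4.9]
opening: -0.004
finger_force: 2.4
```

NR is the slack ear, with a 3 mm dip at 5 N. I'll move the fingers behind its shim tail.

```bash
echo '[{"dz":-0.012,"aperture":0},{"dz":-0.04,"aperture":0}]' > rows.txt && python3 inch.py rows.txt; python3 - <<'E'
from h import *
print(tool([.4544,-.1984,.007]).round(4))
E
```

```text
time: 9.15
eef_pos: [0.4564, -0.0824, 0.0646]
tcp_rot: [0.999, -0.041, -0.002, -0.001]
contact_force: [0.0, -0.3, -0.0]
opening: -0.002
finger_force: 0.0
[0.0077 0.1159 0.0574]
```

```bash
echo '[{"dx":0.004,"dy":0.058,"aperture":0},{"dx":0.007,"dy":0.117,"aperture":0},{"dx":0.007,"dy":0.117,"dz":0.035,"aperture":0},{"dx":0.007,"dy":0.117,"dz":0.054,"aperture":0},{"dx":0.007,"dy":0.117,"dz":0.056,"aperture":0},{"dx":0.007,"dy":0.117,"dz":0.056,"aperture":0}]' > rows.txt && python3 inch.py rows.txt; python3 - <<'E'
from h import *
for n in("scene","top"):
    c=optics.read_camera(n);p=monitor.get_state()["eef_pos"]
    q=R.from_quat(c["orientation"]);uv=cv2.projectPoints(np.array([[p],[[.458,-.1535,.021]]]).reshape(-1,3),q.inv().as_rotvec(),-q.inv().apply(c["xyz"]),c["camera_matrix"],c["dist_coeffs"])[0].reshape(-1,2);print(n,uv)
    u,v=uv[1].astype(int);cv2.imwrite(f"pics/{n}1.png",cv2.resize(np.ascontiguousarray(c["pixels"][v-40:v+40,u-55:u+55,::-1]),None,fx=6,fy=6,interpolation=cv2.INTER_CUBIC))
E
```

```text
time: 9.9
eef_pos: [0.456, -0.2003, 0.0101]
tcp_rot: [0.999, -0.04, 0.0, 0.0]
contact_force: [0.2, -0.5, -0.2]
opening: -0.006
finger_force: 0.0
scene [[247.19824065 200.59109684]
 [263.66790958 196.18750959]]
top [[370.7428837  224.63559262]
 [355.1713752  223.58187208]]
```

View pics/scene1.png

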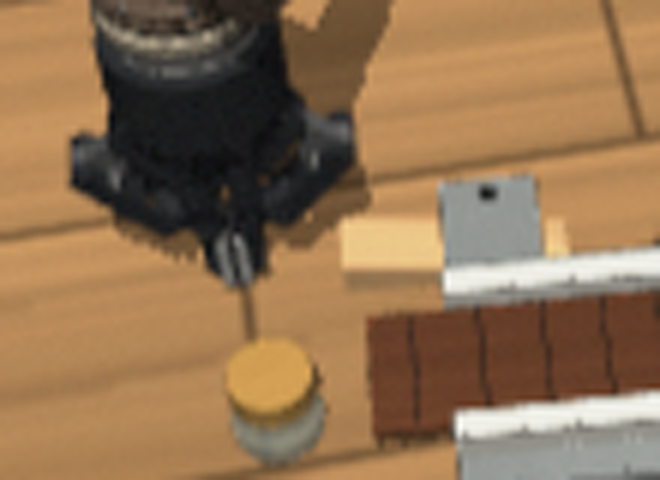

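View pics/top1.png

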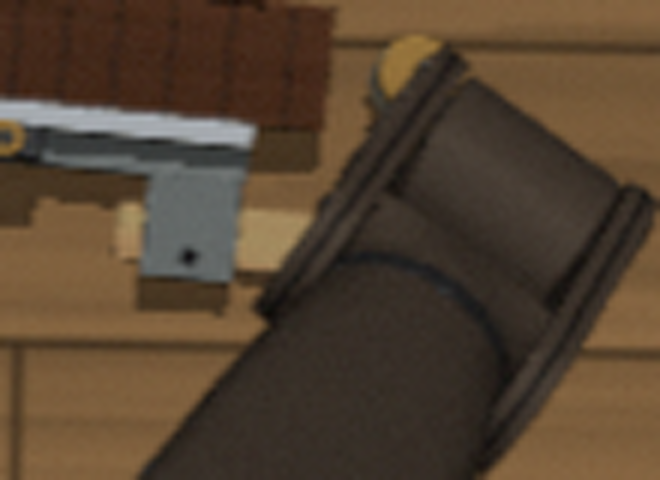

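The scene crop shows the shut fingers at about (237,270) with clear bench between them and the NR tail at about (341,245), in line with it. In the top crop the arm hides the tail. I'll advance slowly.

```bash
echo '[{"dx":-0.001,"dy":-0.012,"dz":0.001,"aperture":0},{"dx":-0.001,"dy":-0.022,"dz":0.001,"aperture":0},{"dx":-0.001,"dy":-0.026,"dz":0.001,"aperture":0}]' > rows.txt && python3 inch.py rows.txt; echo '[{"dy":-0.002,"aperture":0},{"dy":-0.004,"aperture":0},{"dy":-0.006,"aperture":0}]' > rows.txt && python3 inch.py rows.txt;echo '[{"dy":-0.002,"aperture":0},{"dy":-0.004,"aperture":0},{"dy":-0.006,"aperture":0}]' > rows.txt && python3 inch.py rows.txt
```

```text
time: 10.38
eef_pos: [0.4569, -0.1732, 0.0087]
tcp_rot: [0.999, -0.04, -0.0, -0.0]
contact_force: [0.8, -0.9, 1.0]
opening: 0.003
finger_force: 0.0
time: 10.75
eef_pos: [0.4575, -0.1684, 0.0087]
tcp_rot: [0.999, -0.041, 0.0, 0.0]
contact_force: [0.3, 0.3, 0.0]
opening: 0.002
finger_force: 0.0
time: 11.12
eef_pos: [0.4579, -0.1623, 0.0087]
tcp_rot: [0.999, -0.041, 0.0, 0.0]
contact_force: [0.3, -0.0, -0.1]
opening: 0.0
finger_force: 0.1
```

```bash
for i in 1 2; do echo '[{"dy":-0.002,"aperture":0},{"dy":-0.004,"aperture":0},{"dy":-0.006,"aperture":0}]' > rows.txt && python3 inch.py rows.txt|sed -n '2p;4p'; done; python3 - <<'E'
from h import *
c=optics.read_camera("scene");cv2.imwrite("pics/scene2.png",cv2.resize(np.ascontiguousarray(c["pixels"][156:236,208:318,::-1]),None,fx=6,fy=6,interpolation=cv2.INTER_CUBIC))
E
```

```text
eef_pos: [0.4584, -0.1563, 0.0087]
contact_force: [-0.9, 0.0, -0.0]
eef_pos: [0.4589, -0.1503, 0.0087]
contact_force: [-0.1, 0.6, 0.1]
```

View pics/scene2.png

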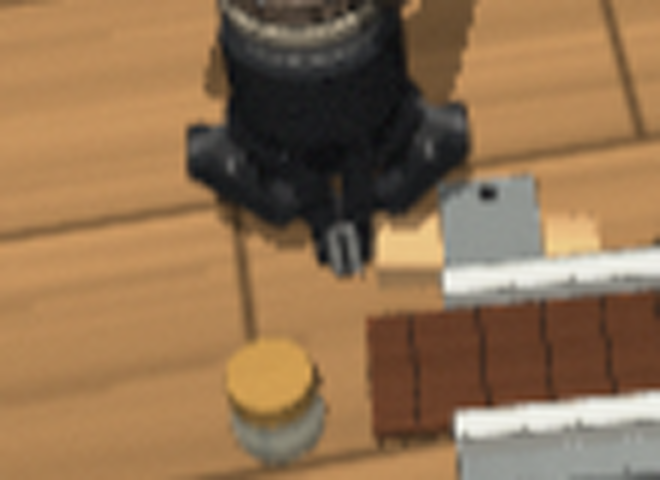

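The shim is sliding straight: its tip edge went from about 568 to 600 in the crop, roughly 14 mm. I'll carry on until the push force rises.

```bash
echo '[{"dy":-0.002,"aperture":0},{"dy":-0.004,"aperture":0},{"dy":-0.005,"aperture":0}]' > rows.txt && python3 inch.py rows.txt|sed -n '2p;4p'; echo '[{"dy":-0.001,"aperture":0},{"dy":-0.002,"aperture":0}]' > rows.txt && python3 inch.py rows.txt|sed -n '2p;4p';echo '[{"dy":-0.001,"aperture":0},{"dy":-0.001,"aperture":0}]' > rows.txt && python3 inch.py rows.txt|sed -n '1,2p;4p'
```

```text
eef_pos: [0.4593, -0.1453, 0.0087]
contact_force: [-0.0, -1.6, 0.2]
eef_pos: [0.4594, -0.1434, 0.0087]
contact_force: [0.6, -0.2, -0.1]
time: 12.8
eef_pos: [0.4596, -0.1426, 0.0087]
contact_force: [0.6, -0.3, -0.5]
```

```bash
for i in 1 2 3; do echo '[{"dy":-0.0005,"aperture":0},{"dy":-0.001,"aperture":0}]' > rows.txt && python3 inch.py rows.txt|sed -n '2p;4p'; done
```

```text
eef_pos: [0.4598, -0.1422, 0.0088]
contact_force: [-0.3, -4.3, -1.3]
eef_pos: [0.4599, -0.1418, 0.0088]
contact_force: [-0.3, -7.9, -1.9]
eef_pos: [0.4601, -0.1415, 0.0089]
contact_force: [-1.8, -10.3, -3.7]
```

```bash
for i in 1 2; do echo '[{"dy":-0.0005,"aperture":0},{"dy":-0.001,"aperture":0}]' > rows.txt && python3 inch.py rows.txt|sed -n '2p;4p'; done
```

```text
eef_pos: [0.4603, -0.1413, 0.009]
contact_force: [-1.9, -12.4, -3.8]
eef_pos: [0.4605, -0.141, 0.009]
contact_force: [-2.1, -14.5, -5.5]
```

```bash
echo '[{"dy":-0.0005,"aperture":0},{"dy":-0.001,"aperture":0}]' > rows.txt && python3 inch.py rows.txt|sed -n '2p;4p'; echo '[{"dy":0.01,"aperture":0},{"dy":0.04,"aperture":0},{"dy":0.04,"dz":-0.05,"aperture":0},{"dy":0.04,"dz":-0.06,"aperture":0}]' > rows.txt && python3 inch.py rows.txt; python3 - <<'E'
from h import *
print(tool([.4573,-.0828,.065]).round(4))
E
```

```text
eef_pos: [0.4608, -0.1407, 0.0092]
contact_force: [-3.4, -18.0, -5.3]
time: 14.8
eef_pos: [0.4586, -0.1773, 0.0714]
tcp_rot: [0.999, -0.041, 0.002, 0.001]
contact_force: [-0.2, 0.4, 0.4]
opening: -0.001
finger_force: 0.0
[-0.009  -0.094   0.0063]
```

Verify by pressing the NR ear again.

```bash
echo '[{"dx":-0.005,"dy":-0.047,"aperture":0},{"dx":-0.009,"dy":-0.094,"aperture":0},{"dx":-0.009,"dy":-0.094,"dz":0.03,"aperture":0},{"dx":-0.009,"dy":-0.094,"dz":0.038,"aperture":0},{"dx":-0.009,"dy":-0.094,"dz":0.04,"aperture":0}]' > rows.txt && python3 inch.py rows.txt|sed -n '2p;4p'; for i in 1 2 3; do echo '[{"dz":0.0005,"aperture":0},{"dz":0.001,"aperture":0}]' > rows.txt && python3 inch.py rows.txt|sed -n '2p;4p'; done
```

```text
eef_pos: [0.4538, -0.0803, 0.0294]
contact_force: [-9.1, 7.0, 21.7]
eef_pos: [0.4538, -0.0803, 0.0293]
contact_force: [-9.6, 7.4, 22.3]
eef_pos: [0.4538, -0.0804, 0.0293]
contact_force: [-13.1, 8.3, 28.2]
eef_pos: [0.4538, -0.0804, 0.0292]
contact_force: [-16.5, 9.3, 36.1]
```

The ear is tight: no dip even at 36 N, which was more than I meant to press. I'll retract and take a last look.

```bash
echo '[{"dz":-0.015,"aperture":0},{"dz":-0.06,"aperture":0},{"dy":0.055,"dz":-0.1,"aperture":0},{"dy":0.11,"dz":-0.13,"aperture":0},{"dy":0.17,"dz":-0.15,"aperture":0},{"dy":0.23,"dz":-0.15,"aperture":0},{"dy":0.29,"dz":-0.15,"aperture":0},{"dy":0.29,"dz":-0.15,"aperture":0}]' > rows.txt && python3 inch.py rows.txt|sed -n '1,4p'; python3 - <<'E'
from h import *
c=optics.read_camera("top");i=c["pixels"][140:240,235:385,::-1]
cv2.imwrite("pics/topend.png",cv2.resize(np.ascontiguousarray(i),None,fx=5.3,fy=5.3,interpolation=cv2.INTER_CUBIC))
E
```

```text
time: 17.18
eef_pos: [0.4309, -0.3753, 0.1759]
tcp_rot: [0.999, -0.043, 0.0, 0.0]
contact_force: [0.6, 0.1, 0.1]
```

View pics/topend.png

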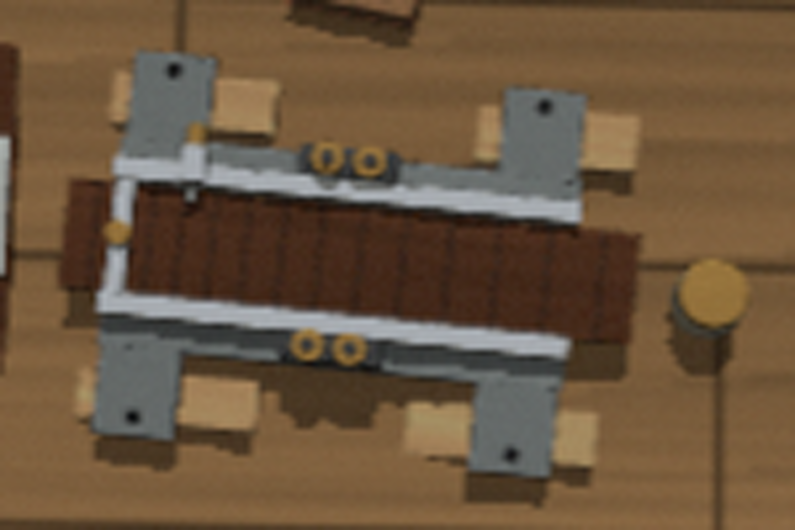

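The NR shim's tail moved from about 640 to 597 px in the crop, roughly 24 mm. The other shims and the jar are where they were.

```bash
python3 -c "
from plant import ctrl, optics, job, monitor
print(job.sign_off())"
```

```text
the job is handed in; nothing more can be done
None
```

The near right ear was the slack one; I pushed its shim in about 24 mm until the push reached 18 N. That ear no longer dips (my last check press reached 36 N), nothing else near the jig moved in the last picture, and the job was handed in at about 17 s.

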